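# Close the test kiln and hold the probe centred in its port

## Task

Gently lower the kiln's open lid until it is fully shut, then take the orange-handled temperature probe out of its stand and lower its white stem upright through the round port in the lid, without letting the probe touch the lid or the kiln. Finish while still holding the probe: keep it still and upright, centred in the port, with the middle of the red band on its stem level with the lid's top surface. Leave the cup, the jar and the painted tile as they are.

Things in the scene. Friction and masses are not known exactly. Their poses are not given: they have to be found in the camera images.
- kiln: Blue square top-loading test kiln with pale walls, cold and fixed to the table: 190 x 190 mm, rim 110 mm high, walls and floor 25 mm thick (chamber 140 x 140 x 85 mm deep). Origin: centre of its underside; x points from the front (control strip, lid handle) to the hinge side, z up. It stands left or right of the middle, turned by up to about 0.3 rad.
- lid (a joint): Angle of the kiln lid, rad: 0 fully shut, growing as it opens upward about the hinge at the kiln's +x rim; starts partly open (0.55 to 0.95). The lid (190 x 190 x 25 mm, white, 450 g) has a stiff hinge: it stays where it is left and needs a push of about 2 to 7 N on the handle; it stops by itself when shut.
- lid_hinge (a point): Middle of the hinge line, at the kiln's +x rim: 95 mm from the kiln's centre, 110 mm above the table. The hinge line runs along the kiln's y. Axes as the kiln's.
- lid_handle (a point): Middle of the lid's black round handle bar: 12 mm thick, 90 mm long, parallel to the hinge line, standing free 35 mm in front of the lid's front edge; 225 mm from the hinge line along the lid and 12.5 mm above the lid's underside plane (which passes through the hinge line). It can be pushed down from above or pinched. Axes are the lid's, equal to the kiln's when shut.
- lid_hole (a point): Centre of the mouth of the port, on the lid's top surface: a straight round through hole 20 mm in diameter, 25 mm deep, with a dark ring around it, in the middle of the lid (95 mm from the hinge line). With the lid shut it lies over the kiln's centre, 135 mm above the table. z is the lid's outward normal (up when shut).
- probe_stand: Fixed stand of the probe: steel foot 80 x 90 mm, two wooden cheeks and a wooden top plate 60 x 90 mm with its top 120 mm above the table and one 12 mm hole (12 mm deep) in the middle. Origin: centre of the underside, z up; turned by up to about 0.5 rad.
- probe_center (a point): Centre of the probe's orange handle, where to grasp it: upright cylinder 24 mm in diameter, 60 mm long. The handle's underside rests on the stand's top plate at the start, so this point is 30 mm above that plate, 150 mm above the table. The white stem (8 mm thick, 105 mm long) hangs below it on the same axis through the stand's hole; lift 105 mm to clear it. The probe weighs about 90 g. z points up along the probe.
- probe_band (a point): Middle of the red band (12 mm tall, painted) on the stem, on the probe's axis, 65 mm below the handle's centre and 70 mm above the tip.
- probe_tip (a point): Lower end of the stem, on the axis, 135 mm below the handle's centre.
- cup: Bystander: empty white cup, 74 mm across, 100 mm tall, loose. Origin: centre of the underside.
- jar: Bystander: glass jar with green cap, 68 mm across, 110 mm tall, loose. Origin: centre of the underside.
- painted_tile: Bystander: painted ceramic tile, 60 x 60 x 8 mm, lying loose in front of the kiln and the stand. Origin: centre of the underside.
Things that resemble listed ones, but are neither listed nor needed, are in the scene too. Of the things that look like the part that bears probe_center, the smallest one is meant.

How it is judged:
By the outcome, as a careful person would: the job done as asked, in the order asked, and still so for the second after the job is handed in, while the arm keeps its last pose, push and grip.
It also fails if it takes over 59 s, if anything falls off the work surface, if the arm or the gripper's body presses on something with over 40 N, if the wrist force passes 120 N, or if a joint passes its speed limit or range.

## Robot

A 6-joint arm with a two-finger parallel gripper is mounted at the origin on the work surface. World frame = base frame: x ahead of the robot, y to its left, z up, the work surface at z = 0. Lengths are in m, angles in rad, forces in N, time in s.
With the tool pointing down it reaches from about 0.3 to 0.775 m from the base axis. Payload 14.6 kg.
Tool frame: the origin (TCP) lies on the centre line of the jaws, within the pads' length; the fingertips stand 14 mm ahead of it and the grasp point (between the pads) lies 5 mm behind it; x points along the fingers, y is the direction in which the jaws open and shut, and the axes are right-handed (so a half turn about x gives the same grasp; the last joint's range is limited). The gripper opens to 94 mm and grips with 3 to 60 N. Pads are 16 mm wide; open, the fingers measure 119 mm over their backs; the gripper's body (75 mm by 177 mm) begins 78 mm behind the grasp point.
Start: joints at [1.154, 0.3, 1.521, -0, 1.321, -0.067], TCP at [0.188, 0.517, 0.219] pointing down, gripper open.
Joint ranges: [-3.03, 3.03], [-0.79, 2.21], [0.23, 2.52], [-1.04, 4.18], [0, 3.07], [-2.55, 2.55]. Speed limits (rad/s): [2.22, 2.22, 2.57, 3.14, 3.14, 3.14].

## Interface

Orientations are given as [roll, pitch, yaw] about the fixed x, y, z axes, in that order (R = Rz(yaw) Ry(pitch) Rx(roll)).
In Python, from station import * gives the robot as it stands. The module is installed in compiled form; this text tells all that it offers.
- The arm moves only by the shell command python3 -m handwheel 'ROWS' [FORCE]. ROWS is JSON, a list of rows, each a list of 3 entries, a list of its own where there are three numbers: the shift along the tool's x, y, z in mm, then the turn about the tool's x in rad, then the gripper command: -1 is fully open, 1 is shut, values between are in proportion. In form: [[[dx, dy, dz], spin, gripper], ...]. A call has exactly 5 rows; each row is the pose to reach, as a shift and turn from the pose measured when the call began, along the tool's axes at that moment; what a row does not reach only later rows make up. A row lasts 1/10 s, in which the tool goes at most 50 mm and 8.59 degrees, less where a joint would pass 70% of its speed; a pose out of reach is approached as far as the arm can. A call with a gripper value outside its range is refused whole. The fingers move at their own pace and stop on an object; FORCE is the grip in N (left out, the last holds). Time passes only in rows, so rows that repeat a pose let the fingers close, or fill a call up. It gives the time, the measured TCP pose, the force and the opening at its end, in the units of the state.
- get_obs(): the state, without advancing time (a new reading comes with each control period).
- camera(name): name is "scene" or "side" or "wrist"; returns (picture, depth): 400x640x3 uint8, blue, green, red; 400x640 float32, m along the optical axis (not along the pixel's ray), 0 where there is no reading.
- camera_info(name): a dict with "fx", "fy", "cx", "cy" (pixels), "extrinsics" (4x4, takes a point from camera to world coordinates). Camera axes: x right, y down, z forward; pixel columns grow to the right and rows downward; lengths in m; the calibration is good to about 2 mm. A picture is of the moment at which its call begins: read the wrist's pose just before it. camera_info takes no time and is no camera call; for the wrist camera it gives the pose at the moment of the call.
- hand_in(): hands the job in, once; it reports no verdict.
The state is a dict: "time_s": time; "qpos": joint angles; "joint_vel": joint speeds; "tau": joint torques, N m; "ee_pos": TCP position; "eef_rot": TCP orientation; "force": force on the tool from outside, world axes, zero at the start; "moment": the same for the moment, N m; "grip_width": finger opening in m.
Only numpy, scipy, OpenCV 4.12 (cv2) and the standard library are available. Lean on these libraries where they do the work, as an engineer would, in place of code of your own. Each camera call takes 0.05 s, during which the arm holds its last target. There are 200 camera calls.

## Working session

There is one attempt and no reset: what is moved stays moved. The work goes in short steps, Python scripts to look and compute and a shell command to move; the robot and the scene stay as the last step left them, time stands still between calls to the robot, and variables do not carry over. Pictures are saved under pics/ and viewed, about 8 in all and at most 12, crops included, and the job is handed in when it is done.

```bash
mkdir -p pics; cat > h.py <<'E'
from station import *
import numpy as np, cv2
from scipy.spatial.transform import Rotation as R
def snap(n,f):
    ci=camera_info(n); p,d=camera(n); cv2.imwrite(f'pics/{f}.png',p); np.savez(f'pics/{f}.npz',d=d,E=ci['extrinsics'],k=[ci['fx'],ci['fy'],ci['cx'],ci['cy']]); return p,d
def w(f,u,v,z=None):
    # world point from depth or at height z
    a=np.load(f'pics/{f}.npz'); fx,fy,cx,cy=a['k']; E=a['E']; r=np.array([(u-cx)/fx,(v-cy)/fy,1])
    if z is None: 
        P=a['d'][int(v)-1:int(v)+2,int(u)-1:int(u)+2]; s=np.median(P)
    else: s=(z-E[2,3])/(E[:3,:3]@r)[2]
    return E[:3,:3]@(r*s)+E[:3,3]
E
python3 - <<'E'
from h import *
np.set_printoptions(precision=4,suppress=True)
print(get_obs())
for n in ['scene','side']: snap(n,n+'0'); print(camera_info(n))
E
```

```text
{'time_s': 0.0, 'qpos': array([ 1.1544,  0.3004,  1.5216, -0.    ,  1.3207, -0.0666]), 'joint_vel': array([-0.0003, -0.0017,  0.0006,  0.0017,  0.0006, -0.0008]), 'tau': array([  0.002 , -53.1813, -35.2732,   0.0709,   0.0243,  -0.0001]), 'ee_pos': array([0.1884, 0.5165, 0.2189]), 'eef_rot': array([-1.6082,  1.5696, -1.958 ]), 'force': array([-0.2035, -0.3783,  0.3966]), 'moment': array([ 0.0009,  0.0682, -0.0126]), 'grip_width': 0.09406982584900636}
{'fx': 472.5925436206031, 'fy': 472.5925436206031, 'cx': 317.9076901503755, 'cy': 206.81948341062696, 'extrinsics': array([[ 0.9067, -0.3513,  0.2334,  0.2502],
       [-0.4216, -0.7399,  0.5242, -0.7485],
       [-0.0115, -0.5737, -0.819 ,  1.2682],
       [ 0.    ,  0.    ,  0.    ,  1.    ]])}
{'fx': 508.16952739898244, 'fy': 508.16952739898244, 'cx': 316.9866184667454, 'cy': 202.72223219376338, 'extrinsics': array([[ 0.7641, -0.3249,  0.5573, -0.1858],
       [-0.6451, -0.3909,  0.6565, -0.9007],
       [ 0.0045, -0.8612, -0.5083,  0.8236],
       [ 0.    ,  0.    ,  0.    ,  1.    ]])}
```

View pics/scene0.png

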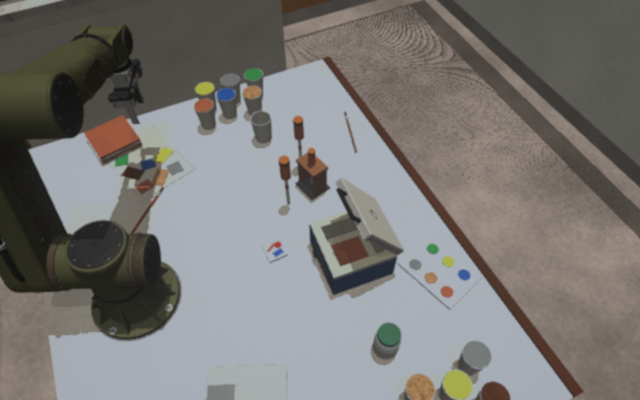

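View pics/side0.png

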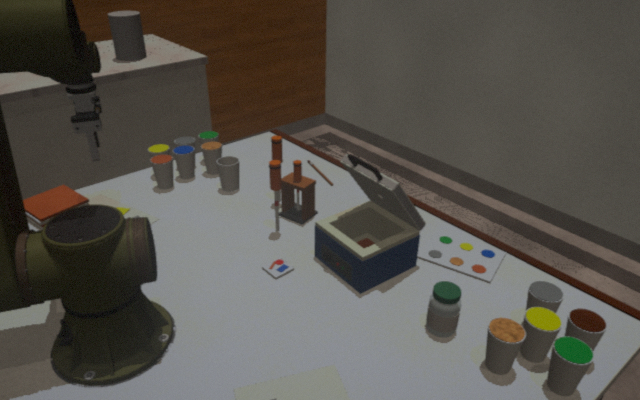

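Scene view: the lid stands open at about (370,215) and its handle bar is near (348,205). Three things look like the probe: (285,168), (298,128) and (311,157). Only the last sits in the wooden stand, and it looks the smallest. I'll confirm that in an enlarged crop.

```bash
python3 - <<'E'
import cv2,numpy as np
a=cv2.imread('pics/scene0.png')[100:300,255:415]; b=cv2.imread('pics/side0.png')[125:295,250:430]
g=lambda x:cv2.convertScaleAbs(x,alpha=1.5,beta=10)
a=cv2.resize(g(a),None,fx=3,fy=3,interpolation=cv2.INTER_CUBIC)
cv2.imwrite('pics/c1.png',a); cv2.imwrite('pics/c2.png',cv2.resize(g(b),None,fx=3,fy=3,interpolation=cv2.INTER_CUBIC))
E
```

```text
(no output)
```

View pics/c1.png

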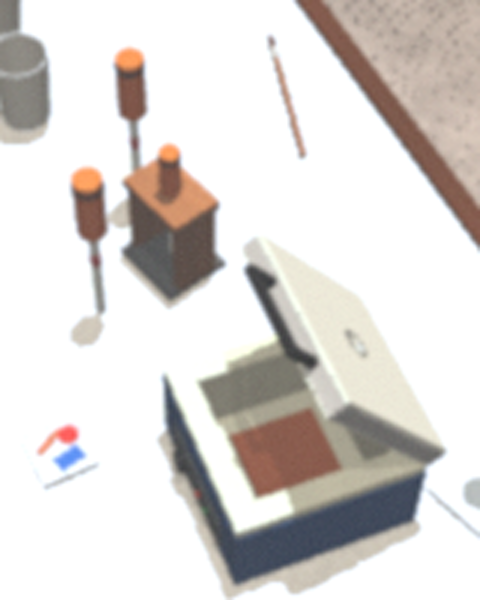

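View pics/c2.png

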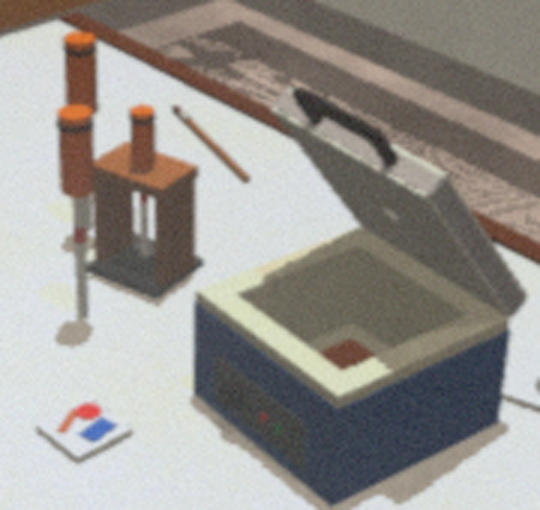

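The crops confirm it: the probe in the stand (scene px 311,151 at its top) is clearly smaller than the two free-standing ones. Now I'll work out the geometry from the corners.

```bash
python3 - <<'E'
from h import *
np.set_printoptions(precision=4,suppress=True)
A=lambda u,v,z=None:w('scene0',255+u/3,100+v/3,z)
B=lambda u,v,z=None:w('side0',250+u/3,125+v/3,z)
print('rim FL',A(167,375,.11),B(197,295,.11))
print('rim FR',A(236,530,.11),B(337,402,.11))
print('BR',B(508,325,.11))
print('probe top',A(169,153,.18),B(142,112,.18))
print('stand top corners',[X for X in (A(124,183,.12),A(171,235,.12),A(217,203,.12))],[B(94,160,.12),B(159,188,.12),B(198,158,.12)])
print('handle',A(258,270),A(308,360),B(300,95),B(388,155))
print('lid',A(300,270),A(400,420),A(340,380),A(262,245),A(380,330))
print('hole',A(357,343))
print('decoys',A(88,180),A(130,58))
E
```

```text
rim FL [ 0.5339 -0.0568  0.11  ] [ 0.5265 -0.0568  0.11  ]
rim FR [ 0.5214 -0.2351  0.11  ] [ 0.5117 -0.2433  0.11  ]
BR [ 0.6968 -0.2587  0.11  ]
probe top [0.6302 0.1461 0.18  ] [0.6241 0.1417 0.18  ]
stand top corners [array([0.5905, 0.1774, 0.12  ]), array([0.6063, 0.092 , 0.12  ]), array([0.6677, 0.1101, 0.12  ])] [array([0.5963, 0.1844, 0.12  ]), array([0.6097, 0.0988, 0.12  ]), array([0.6781, 0.1221, 0.12  ])]
handle [ 0.604  -0.1026  0.2941] [ 0.6035 -0.197   0.2833] [ 0.5896 -0.1087  0.2999] [ 0.6008 -0.1969  0.2776]
lid [ 0.6615 -0.0774  0.2313] [ 0.6787 -0.2383  0.1952] [ 0.623  -0.2188  0.2702] [ 0.6266 -0.0664  0.2748] [ 0.7387 -0.1093  0.1285]
hole [ 0.6855 -0.1484  0.1917]
decoys [0.5302 0.1136 0.2222] [0.6344 0.2509 0.2192]
```

```bash
cat >> h.py <<'E'
def to(x,y,z,yaw=None):
    # tool-frame shift (mm) from measured pose to world TCP target; spin to bring tool y to heading yaw (mod pi)
    o=get_obs(); M=R.from_euler('xyz',o['eef_rot']).as_matrix(); d=M.T@(np.array([x,y,z])-o['ee_pos'])*1000
    h=np.arctan2(M[1,1],M[0,1]); s=None
    if yaw is not None: s=-((yaw-h+np.pi/2)%np.pi-np.pi/2)
    print('shift',d.round(1),'spin',s,'heading y',h,'q6',o['qpos'][5],'xaxis',M[:,0].round(4))
E
python3 - <<'E'
from h import *
np.set_printoptions(precision=4,suppress=True)
to(.55,-.15,.42,-.08)
# lid plane from depth
a=np.load('pics/scene0.npz')
P=np.array([w('scene0',u,v) for u in range(346,392,2) for v in range(182,246,2)])
# lid outer-face polygon in scene px
poly=np.array([[345,186],[372,200],[399,248],[371,233]],np.int32)
P=np.array([w('scene0',u,v) for u in range(340,402) for v in range(180,250) if cv2.pointPolygonTest(poly.astype(np.float32),(u,v),False)>0])
for _ in range(5):
    c=P.mean(0); n=np.linalg.svd(P-c)[2][2]; r=(P-c)@n; P=P[abs(r)<max(.004,2*r.std())]
n*=np.sign(n[2]); print(len(P),r.std(),n,'angle',np.arccos(n[2]),'yaw',np.arctan2(n[1],n[0]),c)
E
```

```text
shift [-200.6 -502.4  568.1] spin 1.30100223590034 heading y 1.2210022359003398 q6 -0.06662870669313901 xaxis [-0.0004 -0.0009 -1.    ]
920 0.0005328432489814667 [ 0.8016 -0.0565  0.5951] angle 0.9333595368953923 yaw -0.07041357067239427 [ 0.6664 -0.1671  0.2174]
```

```bash
python3 -m handwheel '[[[-50,-10,10],0.1,-1],[[-100,-50,50],0.25,-1],[[-140,-85,90],0.4,-1],[[-170,-120,130],0.55,-1],[[-200,-155,170],0.7,-1]]'; python3 -c "
from h import *
to(.55,-.15,.42,-.07)"
```

```text
time_s: 0.6
ee_pos: [0.2687, 0.36, 0.3865]
eef_rot: [-0.84, 1.57, -1.895]
force: [0.2, 1.1, 0.2]
grip_width: 0.0942
shift [-33.1  -6.6 582.4] spin 0.5854023857763981 heading y 0.5154023857763981 q6 0.3327934146594163 xaxis [-3.e-04 -8.e-04 -1.e+00]
```

```bash
python3 -m handwheel '[[[-20,-2,45],0.1,-1],[[-33,-3,95],0.2,-1],[[-33,-4,145],0.3,-1],[[-33,-4,195],0.4,-1],[[-33,-5,245],0.5,-1]]'; python3 -m handwheel '[[[0,0,50],0.1,-1],[[0,0,100],0.1,-1],[[0,0,150],0.1,-1],[[0,0,200],0.1,-1],[[0,0,250],0.1,-1]]'; python3 -c "
from h import *
to(.55,-.15,.42,-.07)"
```

```text
time_s: 1.1
ee_pos: [0.3843, 0.1448, 0.4197]
eef_rot: [-0.164, 1.57, -1.723]
force: [-0.0, 0.7, -0.7]
grip_width: 0.0942
time_s: 1.6
ee_pos: [0.3865, -0.1052, 0.4199]
eef_rot: [0.158, 1.57, -1.502]
force: [1.0, -0.0, 0.3]
grip_width: 0.0936
shift [-1.000e-01  1.668e+02  3.010e+01] spin -0.01853732621832682 heading y -0.08853732621832693 q6 -0.26849743098861245 xaxis [ 1.e-04 -8.e-04 -1.e+00]
```

```bash
python3 -m handwheel '[[[0,40,10],-0.02,0.83],[[0,80,20],-0.02,0.83],[[0,110,30],-0.02,0.83],[[0,110,30],-0.02,0.83],[[0,110,30],-0.02,0.83]]'; python3 -c "
from h import *
p,d=snap('wrist','w1')
cv2.imwrite('pics/w1b.png',cv2.convertScaleAbs(p,alpha=1.5,beta=10))
print(get_obs()['grip_width'],camera_info('wrist'))"
```

```text
time_s: 2.1
ee_pos: [0.4934, -0.1449, 0.4192]
eef_rot: [-1.354, 1.569, -2.993]
force: [1.5, 0.5, 0.1]
grip_width: 0.0574
0.05314215581491827 {'fx': 339.4848763814505, 'fy': 339.4848763814505, 'cx': 321.79575448508353, 'cy': 197.0607658735716, 'extrinsics': array([[ 9.97703468e-01, -6.48149432e-02, -1.96675812e-02,
         4.98926248e-01],
       [-6.77318444e-02, -9.56555970e-01, -2.83571989e-01,
        -6.16665238e-02],
       [-4.33439801e-04,  2.84252878e-01, -9.58749244e-01,
         5.85652541e-01],
       [ 0.00000000e+00,  0.00000000e+00,  0.00000000e+00,
         1.00000000e+00]])}
```

View pics/w1b.png

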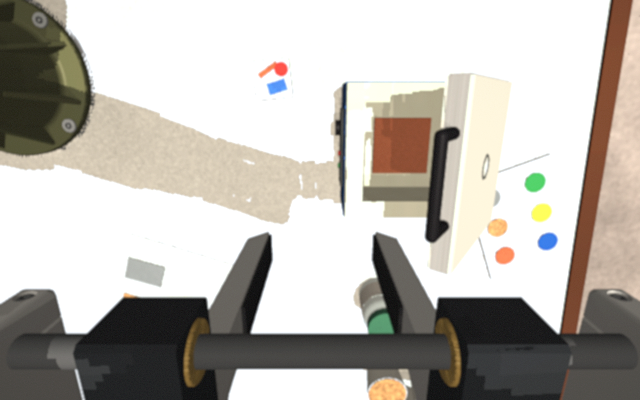

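Wrist view: the dark handle bar runs from (446,133) to (432,238), middle about (439,185). The rim's front edge is at column 345, rows 83–215. Now the bar's position from its depth.

```bash
python3 - <<'E'
from h import *
np.set_printoptions(precision=4,suppress=True)
p=cv2.imread('pics/w1.png'); 
for v in range(145,228,10):
    g=p[v,420:462].max(1); us=np.where(g<60)[0]+420; print(v,us.min(),us.max(),w('w1',us.mean(),v))
print('rim',w('w1',345,85,.11),w('w1',345,213,.11))
to(.590,-.153,.298+.014+.04,-.07)
E
```

```text
145 434 446 [ 0.5937 -0.1068  0.3044]
155 433 445 [ 0.5929 -0.115   0.3049]
165 432 444 [ 0.5927 -0.1236  0.3039]
175 431 443 [ 0.5919 -0.132   0.3045]
185 430 442 [ 0.5913 -0.1407  0.3045]
195 428 441 [ 0.5903 -0.1496  0.3042]
205 428 440 [ 0.59   -0.1585  0.3047]
215 427 439 [ 0.5894 -0.1677  0.3045]
225 427 447 [ 0.5931 -0.1773  0.3046]
rim [ 0.5305 -0.0494  0.11  ] [ 0.5218 -0.2291  0.11  ]
shift [67.9 97.4  1.7] spin 0.001592265230380363 heading y -0.06840773476961967 q6 -0.28800144907103775 xaxis [-0.0003 -0.0006 -1.    ]
```

```bash
python3 -m handwheel '[[[20,40,0],0,0.83],[[40,80,1],0,0.83],[[60,97.5,1.5],0,0.83],[[80,97.5,1.5],0,0.83],[[90,97.5,1.5],0,0.83]]'; python3 -c "
from h import *
print([( (225.3*(np.sin(.989)-np.sin(f))).round(1), (225.3*(np.cos(.989)-np.cos(f))).round(1),f.round(3)) for f in np.linspace(.989,.0555,26)])
p,d=snap('wrist','w2')
cv2.imwrite('pics/w2b.png',cv2.convertScaleAbs(p[100:380,170:480],alpha=1.5,beta=10))
print(get_obs()['grip_width'],get_obs()['force']);to(.590,-.15,.317,-.07)"
```

```text
time_s: 2.65
ee_pos: [0.5895, -0.1523, 0.3286]
eef_rot: [-1.403, 1.569, -3.042]
force: [-0.1, -1.1, 0.2]
grip_width: 0.0132
[(np.float64(0.0), np.float64(0.0), np.float64(0.989)), (np.float64(4.8), np.float64(-6.9), np.float64(0.952)), (np.float64(9.8), np.float64(-13.7), np.float64(0.914)), (np.float64(15.0), np.float64(-20.3), np.float64(0.877)), (np.float64(20.5), np.float64(-26.6), np.float64(0.84)), (np.float64(26.3), np.float64(-32.8), np.float64(0.802)), (np.float64(32.2), np.float64(-38.7), np.float64(0.765)), (np.float64(38.4), np.float64(-44.4), np.float64(0.728)), (np.float64(44.8), np.float64(-49.9), np.float64(0.69)), (np.float64(51.4), np.float64(-55.1), np.float64(0.653)), (np.float64(58.1), np.float64(-60.1), np.float64(0.616)), (np.float64(65.1), np.float64(-64.9), np.float64(0.578)), (np.float64(72.2), np.float64(-69.3), np.float64(0.541)), (np.float64(79.5), np.float64(-73.5), np.float64(0.504)), (np.float64(87.0), np.float64(-77.4), np.float64(0.466)), (np.float64(94.5), np.float64(-81.1), np.float64(0.429)), (np.float64(102.3), np.float64(-84.4), np.float64(0.392)), (np.float64(110.1), np.float64(-87.5), np.float64(0.354)), (np.float64(118.0), np.float64(-90.3), np.float64(0.317)), (np.float64(126.1), np.float64(-92.7), np.float64(0.28)), (np.float64(134.2), np.float64(-94.9), np.float64(0.242)), (np.float64(142.4), np.float64(-96.8), np.float64(0.205)), (np.float64(150.7), np.float64(-98.3), np.float64(0.168)), (np.float64(159.0), np.float64(-99.6), np.float64(0.13)), (np.float64(167.3), np.float64(-100.5), np.float64(0.093)), (np.float64(175.7), np.float64(-101.1), np.float64(0.056))]
0.010072409822870856 [-0.24189018 -0.35396683 -0.78665654]
shift [11.1  0.6 -2.4] spin 0.0019164629175776327 heading y -0.06808353708242228 q6 -0.24482093363987018 xaxis [-0.0024  0.     -1.    ]
```

View pics/w2b.png

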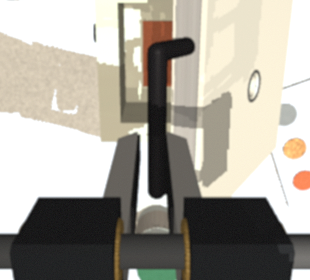

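The bar sits between the fingertips at crop (158,150). I'll settle onto it.

```bash
python3 -m handwheel '[[[4,0,0],0,0.83],[[8,0,0],0,0.83],[[11,0,0],0,0.83],[[11,0,0],0,0.83],[[11,0,0],0,0.83]]'; python3 -m handwheel '[[[3,-3.5,0],0,0.83],[[6,-7,0],0,0.83],[[10,-13.7,0],0,0.83],[[15,-20.3,0],0,0.83],[[20.5,-26.6,0],0,0.83]]'
```

```text
time_s: 3.2
ee_pos: [0.5892, -0.1524, 0.3181]
eef_rot: [-1.136, 1.57, -2.775]
force: [-2.1, 0.7, 5.0]
grip_width: 0.0081
time_s: 3.7
ee_pos: [0.5622, -0.1505, 0.298]
eef_rot: [-0.307, 1.57, -1.946]
force: [-2.4, 1.3, 6.6]
grip_width: 0.0077
```

```bash
python3 -m handwheel '[[[6,-6.2,0],0,0.83],[[12,-12.1,0],0,0.83],[[18,-17.8,0],0,0.83],[[24.5,-23.3,0],0,0.83],[[31,-28.5,0],0,0.83]]'; python3 -m handwheel '[[[7,-5,0],0,0.83],[[14,-9.8,0],0,0.83],[[21,-14.2,0],0,0.83],[[28.3,-18.4,0],0,0.83],[[35.8,-22.3,0],0,0.83]]'
```

```text
time_s: 4.2
ee_pos: [0.5328, -0.1485, 0.2672]
eef_rot: [-0.906, 1.57, -2.545]
force: [-6.0, 2.1, 9.1]
grip_width: 0.008
time_s: 4.7
ee_pos: [0.5098, -0.147, 0.2311]
eef_rot: [-1.12, 1.569, -2.759]
force: [-3.7, 0.0, 4.7]
grip_width: 0.0078
```

```bash
python3 -m handwheel '[[[7.5,-3,0],0,0.83],[[15.3,-6,0],0,0.83],[[23.1,-9,0],0,0.83],[[31,-11.7,0],0,0.83],[[39,-14,0],0,0.83]]'; python3 -m handwheel '[[[5,-1.2,0],0,0.83],[[10,-2.4,0],0,0.83],[[15,-3.5,0],0,0.83],[[20,-4.5,0],0,0.83],[[24.5,-5.4,0],0,0.83]]'
```

```text
time_s: 5.2
ee_pos: [0.4956, -0.146, 0.1914]
eef_rot: [-1.168, 1.569, -2.807]
force: [-1.2, 0.6, 2.9]
grip_width: 0.0082
time_s: 5.7
ee_pos: [0.4901, -0.1456, 0.1665]
eef_rot: [-1.147, 1.569, -2.786]
force: [-1.9, 0.2, 1.8]
grip_width: 0.0078
```

```bash
python3 -m handwheel '[[[3.5,-0.4,0],0,0.83],[[7,-0.8,0],0,0.83],[[10.5,-1.1,0],0,0.83],[[14,-1.4,0],0,0.83],[[17,-1.6,0],0,0.83]]'; python3 -m handwheel '[[[2,0,0],0,0.83],[[4,-0.2,0],0,0.83],[[6,-0.2,0],0,0.83],[[8,-0.3,0],0,0.83],[[9,-0.3,0],0,0.83]]'
```

```text
time_s: 6.2
ee_pos: [0.4885, -0.1455, 0.1492]
eef_rot: [-1.119, 1.569, -2.758]
force: [-1.5, 0.1, 2.6]
grip_width: 0.008
time_s: 6.7
ee_pos: [0.4886, -0.1457, 0.1417]
eef_rot: [0.13, 1.57, -1.509]
force: [-8.8, 2.2, 24.3]
grip_width: 0.0079
```

The force rose to 24 N at the expected height, so the lid is shut. I'll rise and look at the port from above.

```bash
python3 -m handwheel '[[[-10,0,0],0,0.83],[[-40,0,0],0,0.83],[[-90,20,0],0,0.83],[[-140,60,0],0,0],[[-180,100,0],0,0]]'; python3 -m handwheel '[[[-10,10,0],0,0],[[-10,10,0],0,0],[[-10,10,0],0,0],[[-10,10,0],0,0],[[-10,10,0],0,0]]'; python3 -c "
from h import *
np.set_printoptions(precision=4,suppress=True)
p,d=snap('wrist','w3')
cv2.imwrite('pics/w3b.png',cv2.convertScaleAbs(p[:260,150:550],alpha=1.4,beta=10)) 
for u,v in [(250,80),(300,80),(350,80),(300,180),(250,200),(350,200)]: print(u,v,w('w3',u,v))
"
```

```text
time_s: 7.2
ee_pos: [0.5725, -0.1512, 0.307]
eef_rot: [0.906, 1.568, -0.733]
force: [0.7, -1.1, -0.7]
grip_width: 0.0204
time_s: 7.7
ee_pos: [0.5818, -0.1518, 0.3163]
eef_rot: [0.65, 1.569, -0.99]
force: [0.3, 0.7, 0.6]
grip_width: 0.0472
250 80 [ 0.4933 -0.0415  0.0009]
300 80 [ 0.5679 -0.0524  0.1356]
350 80 [ 0.616  -0.0557  0.1363]
300 180 [ 0.5593 -0.1513  0.1357]
250 200 [ 0.4718 -0.2087  0.001 ]
350 200 [ 0.6107 -0.1768  0.1357]
```

View pics/w3b.png

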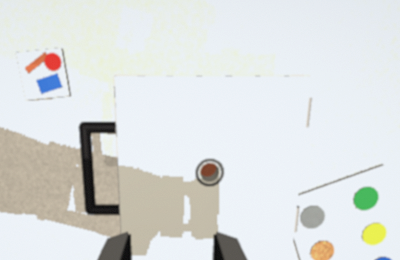

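The lid is flat, with all sampled heights at 0.1357±0.0006 m. The port ring is at crop (209,172), i.e. wrist px (359,172). I'll refine it and take the probe's position from the same kind of view later.

```bash
python3 - <<'E'
from h import *
np.set_printoptions(precision=4,suppress=True)
p=cv2.imread('pics/w3.png').astype(int); g=p[150:195,335:385].max(2)
v,u=np.where(g<70); 
v,u=np.where(g<90); (c,ax,an)=cv2.fitEllipse(cv2.convexHull(np.c_[u,v].astype(np.int32)))
print(len(u),c[0]+335,c[1]+150,ax,'hole',w('w3',c[0]+335,c[1]+150,.1355))
to(.627,.06,.40,-.70)
E
```

```text
347 359.18127632141113 172.39060401916504 (25.884929656982422, 27.324270248413086) hole [ 0.6216 -0.1474  0.1355]
shift [ -83.8   30.5 -214.3] spin 0.6313456322400379 heading y -0.06865436775996202 q6 -0.2469569595784836 xaxis [ 0.0013 -0.0016 -1.    ]
```

```bash
python3 -m handwheel '[[[-30,5,-45],0.12,-1],[[-64,10,-95],0.25,-1],[[-64,15,-145],0.38,-1],[[-64,20,-195],0.5,-1],[[-64,25,-245],0.63,-1]]'; python3 -m handwheel '[[[0,-15,-20],0,-1],[[0,-30,-38],0,-1],[[0,-30,-38],0,-1],[[0,-30,-38],0,-1],[[0,-30,-38],0,-1]]'; python3 -c "
from h import *
np.set_printoptions(precision=4,suppress=True)
p,d=snap('wrist','w4'); to(.627,.144,.38,-.7)
cv2.imwrite('pics/w4b.png',cv2.convertScaleAbs(p[:300,150:550],alpha=1.4,beta=10)) 
"
```

```text
time_s: 8.25
ee_pos: [0.6212, 0.0796, 0.3805]
eef_rot: [1.585, 1.568, -0.69]
force: [0.6, -0.6, -0.2]
grip_width: 0.084
time_s: 8.75
ee_pos: [0.6229, 0.1269, 0.3805]
eef_rot: [1.534, 1.568, -0.742]
force: [-0.4, -0.0, -0.7]
grip_width: 0.0941
shift [  0.5  -8.  -15.7] spin -0.005433208291698133 heading y -0.705433208291698 q6 0.8491166285799943 xaxis [ 0.0021 -0.0017 -1.    ]
```

View pics/w4b.png

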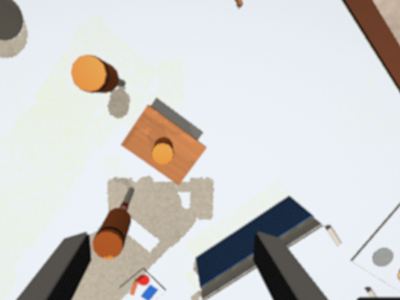

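The probe's top disc is at crop (163,153), i.e. wrist px (313,153), in the wooden plate. The decoys are at crop (92,73) and (108,240), and are much bigger.

```bash
python3 - <<'E'
from h import *
np.set_printoptions(precision=4,suppress=True)
p=cv2.imread('pics/w4.png'); P=p[135:172,295:332]
d=np.load('pics/w4.npz')['d'][135:172,295:332]
print(p[153,313],p[153,290],w('w4',313,154))
H=np.array([[w('w4',u,v)for u in range(295,332)]for v in range(135,172)])
m=(abs(H[...,2]-.18)<.004)
v,u=np.where(m); c,r=cv2.minEnclosingCircle(np.c_[u,v].astype(np.int32)); print(m.sum(),c[0]+295,c[1]+135,r,H[m].mean(0),(H[m].max(0)+H[m].min(0))/2)
T=H[m].mean(0); print('ctr px world',w('w4',c[0]+295,c[1]+135,.1805))
for q in [(242,73),(258,240)]: print(w('w4',*q))
to(T[0],T[1],.145+.10)
E
```

```text
[ 47 110 160] [ 50  85 134] [0.6314 0.1506 0.1809]
373 311.71296310424805 153.68518447875977 10.927301406860352 [0.6306 0.1517 0.1805] [0.6303 0.1515 0.179 ]
ctr px world [0.6305 0.1518 0.1805]
[0.6356 0.2519 0.2215]
[0.5347 0.1243 0.2219]
shift [135.5 -10.6 -23.9] spin None heading y -0.705433208291698 q6 0.8491166285799943 xaxis [ 0.0021 -0.0017 -1.    ]
```

```bash
python3 -m handwheel '[[[30,-5,-12],0,-1],[[75,-10.6,-24],0,-1],[[115,-10.6,-24],0,-1],[[130,-10.6,-24],0,-1],[[130,-10.6,-24],0,-1]]'; python3 - <<'E'
from h import *
np.set_printoptions(precision=4,suppress=True)
p,d=snap('wrist','w5'); a=np.load('pics/w5.npz'); fx,fy,cx,cy=a['k'];E=a['E']
V,U=np.mgrid[:400,:640]; Q=np.stack([(U-cx)/fx*d,(V-cy)/fy*d,d],-1)@E[:3,:3].T+E[:3,3]
m=(abs(Q[...,2]-.18)<.004)&(np.hypot(Q[...,0]-.63,Q[...,1]-.15)<.025)&(p[...,2]>p[...,0].astype(int)+40)
T=Q[m]; print(m.sum(),T.mean(0),(T.max(0)+T.min(0))/2,T.max(0)-T.min(0))
(c,r)=cv2.minEnclosingCircle(np.argwhere(m)[:,::-1].astype(np.int32)); print(c,r,w('w5',*c,.1803))
c=T.mean(0); to(c[0],c[1],.145,-.70)
cv2.imwrite('pics/w5b.png',cv2.convertScaleAbs(p,alpha=1.4,beta=10)) 
E
```

```text
time_s: 9.3
ee_pos: [0.63, 0.1506, 0.248]
eef_rot: [-0.005, 1.567, -2.282]
force: [-0.3, -0.4, 0.0]
grip_width: 0.0935
800 [0.6312 0.1521 0.1806] [0.6308 0.1516 0.1793] [0.0228 0.0233 0.0067]
(321.5, 213.0) 16.225080490112305 [0.6311 0.152  0.1803]
shift [105.4  -0.6  -1.4] spin -0.006512987269014836 heading y -0.7065129872690149 q6 0.8858332890138444 xaxis [ 0.001  -0.0019 -1.    ]
```

View pics/w5b.png

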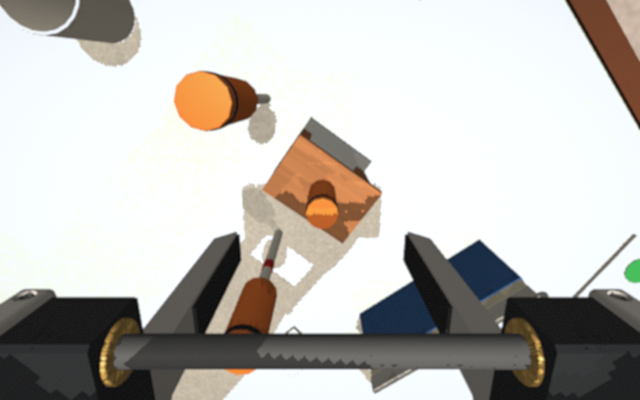

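Both measurements agree, and the probe is centred between the jaws at (321,213). I'll descend and grasp.

```bash
python3 -m handwheel '[[[25,-0.6,-1.4],0,-1],[[50,-0.6,-1.4],0,-1],[[75,-0.6,-1.4],0,-1],[[95,-0.6,-1.4],0,-1],[[104.5,-0.6,-1.4],0,-1]]'; python3 -m handwheel '[[[1,0,0],0,-1],[[1,0,0],0,0],[[1,0,0],0,0.5],[[1,0,0],0,1],[[1,0,0],0,1]]' 25;  python3 -m handwheel '[[[0,0,0],0,1],[[0,0,0],0,1],[[0,0,0],0,1],[[0,0,0],0,1],[[0,0,0],0,1]]' 25; python3 -c "
from h import *
o=get_obs();print(o);to(.6311,.152,.145)"
```

```text
time_s: 9.85
ee_pos: [0.6315, 0.1516, 0.1459]
eef_rot: [1.365, 1.568, -0.913]
force: [-0.2, 0.3, 0.4]
grip_width: 0.0941
time_s: 10.35
ee_pos: [0.6317, 0.1517, 0.1456]
eef_rot: [1.631, 1.568, -0.647]
force: [-0.3, -0.1, -0.2]
grip_width: 0.0653
time_s: 10.85
ee_pos: [0.6317, 0.1517, 0.1455]
eef_rot: [1.605, 1.568, -0.672]
force: [-0.1, 0.9, -0.2]
grip_width: 0.0257
{'time_s': 10.85, 'qpos': array([ 0.18012512,  0.58294479,  1.29237085, -0.00218599,  1.26445616,
        0.88785932]), 'joint_vel': array([-1.10967686e-03,  7.07693172e-04, -8.18003209e-04,  7.52746167e-05,
        4.36003773e-04, -1.60354464e-03]), 'tau': array([ 1.44765760e-03, -6.79523206e+01, -3.46382725e+01,  5.12824918e-02,
       -5.14162600e-02,  2.54344322e-04]), 'ee_pos': array([0.63167575, 0.15168559, 0.14551308]), 'eef_rot': array([ 1.60544644,  1.5680283 , -0.67242675]), 'force': array([-0.11634397,  0.90799742, -0.17833571]), 'moment': array([-0.05643246,  0.08423592, -0.01421295]), 'grip_width': 0.0256784544052062}
shift [ 0.5 -0.6  0.1] spin None heading y -0.7070769949148783 q6 0.8878593180997598 xaxis [ 0.0022 -0.0017 -1.    ]
```

```bash
python3 -m handwheel '[[[0,0,0],0,1],[[0,0,0],0,1],[[0,0,0],0,1],[[0,0,0],0,1],[[0,0,0],0,1]]' 25; python3 -m handwheel '[[[-5,0,0],0,1],[[-15,0,0],0,1],[[-30,0,0],0,1],[[-45,0,0],0,1],[[-60,0,0],0,1]]'; python3 -m handwheel '[[[-30,0,0],0,1],[[-60,0,0],0,1],[[-90,0,0],0,1],[[-120,0,0],0,1],[[-135,0,0],0,1]]'; python3 -m handwheel '[[[0,0,0],0,1],[[0,0,0],0,1],[[0,0,0],0,1],[[0,0,0],0,1],[[0,0,0],0,1]]';python3 -c "
from h import *
to(.6216,-.1474,.32,-.07); print(get_obs()['ee_pos'])"
```

```text
time_s: 11.35
ee_pos: [0.6317, 0.1517, 0.1455]
eef_rot: [1.593, 1.568, -0.685]
force: [-0.6, -0.3, 0.3]
grip_width: 0.0236
time_s: 11.85
ee_pos: [0.6317, 0.1518, 0.2076]
eef_rot: [1.858, 1.567, -0.42]
force: [0.7, 0.4, -0.6]
grip_width: 0.0234
time_s: 12.35
ee_pos: [0.6312, 0.152, 0.3469]
eef_rot: [2.188, 1.563, -0.09]
force: [-0.0, 0.3, -1.8]
grip_width: 0.0238
time_s: 12.85
ee_pos: [0.6312, 0.152, 0.3462]
eef_rot: [2.147, 1.564, -0.131]
force: [0.1, 0.1, -1.3]
grip_width: 0.0232
shift [ 26.4 187.1 234. ] spin -0.6370669111219707 heading y -0.7070669111219705 q6 0.8876044335547627 xaxis [ 6.6e-03 -9.0e-04 -1.0e+00]
[0.63116661 0.15201778 0.34619889]
```

```bash
python3 -m handwheel '[[[0,18,22],0,1],[[0,45,57],0,1],[[0,75,94],0,1],[[0,105,131],0,1],[[0,130,163],0,1]]'; python3 -m handwheel '[[[0,25,31],0,1],[[0,45,56],0,1],[[0,57,71],0,1],[[0,57,71],0,1],[[0,57,71],0,1]]'; python3 -c "
from h import *
to(.6216,-.1474,.32,-.07); print(get_obs()['ee_pos'])"
```

```text
time_s: 13.35
ee_pos: [0.6237, -0.0586, 0.3461]
eef_rot: [2.12, 1.565, -0.159]
force: [1.2, -0.2, -0.5]
grip_width: 0.0235
time_s: 13.85
ee_pos: [0.621, -0.149, 0.3459]
eef_rot: [2.183, 1.565, -0.096]
force: [0.0, 1.5, -1.3]
grip_width: 0.0237
shift [25.9 -0.7 -1.5] spin -0.6375067736874529 heading y -0.7075067736874529 q6 0.4143672618676226 xaxis [ 5.8e-03 -6.0e-04 -1.0e+00]
[ 0.62097967 -0.14895679  0.3458926 ]
```

```bash
python3 -m handwheel '[[[15,-0.7,-1.5],0,1],[[35,-0.7,-1.5],0,1],[[50,-0.7,-1.5],0,1],[[55,-0.7,-1.5],0,1],[[55,-0.7,-1.5],0,1]]'; cat >> h.py <<'E'
def px(f,X):
    a=np.load(f'pics/{f}.npz'); fx,fy,cx,cy=a['k']; E=a['E']; c=E[:3,:3].T@(np.array(X)-E[:3,3]); return np.array([c[0]/c[2]*fx+cx,c[1]/c[2]*fy+cy])
def trio(t,X,k=5):
    out=[]
    for n in ['scene','side','wrist']:
        f=f'{n}_{t}'; p,d=snap(n,f); u,v=px(f,X).round().astype(int); w_=26 if n!='wrist' else 52; h_=55 if n!='wrist' else 110
        print(n,'origin',u-w_,v-h_,px(f,X)); c=p[max(v-h_,0):v+h_,u-w_:u+w_]; out.append(cv2.resize(cv2.convertScaleAbs(c,alpha=1.4,beta=5),(260,550),interpolation=cv2.INTER_CUBIC))
    cv2.imwrite(f'pics/trio_{t}.png',np.hstack(out))
E
python3 -c "
from h import *
trio('a',[.6216,-.1474,.15]); to(.6216,-.1474,.195)"
```

```text
time_s: 14.35
ee_pos: [0.6218, -0.1463, 0.2907]
eef_rot: [2.225, 1.566, -0.052]
force: [0.7, -0.3, -1.1]
grip_width: 0.0236
scene origin 326 176 [352.38524518 230.59379969]
side origin 341 157 [367.48918265 211.94741745]
wrist origin 269 80 [320.80909042 190.29994428]
shift [97.  -0.7  0.9] spin None heading y -0.7070025648574798 q6 0.4170753630214298 xaxis [ 0.0073 -0.001  -1.    ]
```

View pics/trio_a.png

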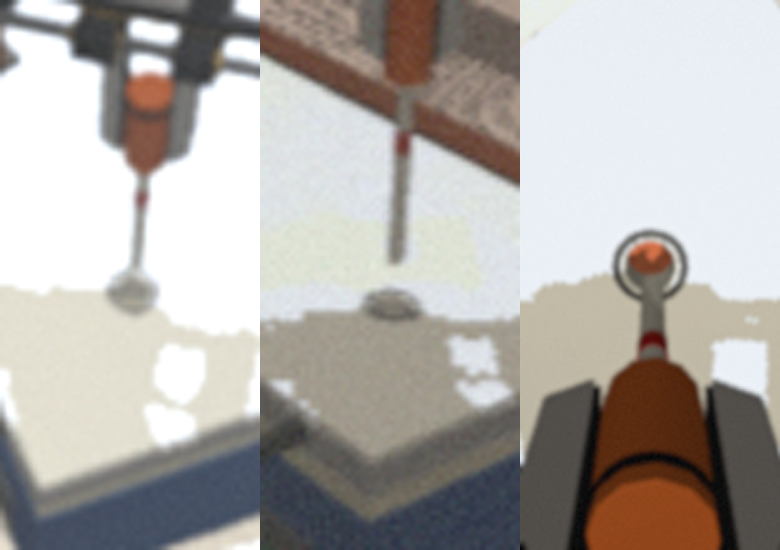

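Trio crop: scene shows the hole at (352.4,234.2) and band at (354.2,216). Side shows the hole at (367.2,217.8), band at (369.6,186.2) and tip at (368.2,209.6). Wrist shows the hole at (321,186) and band at (321.8,218). Triangulating both.

```bash
python3 - <<'E'
from h import *
np.set_printoptions(precision=4,suppress=True)
from scipy.optimize import least_squares
S=['scene_a','side_a','wrist_a']
def tri(o,idx=(0,1,2)):
    r=least_squares(lambda X:np.concatenate([px(S[i],X)-o[i] for i in idx]),[.62,-.15,.2],x_scale=.01); return r.x,r.fun
hole=[(352.4,234.2),(367.2,217.8),(321,186)]; band=[(354.2,216),(369.6,186.2),(321.8,218)]
print('hole',*tri(hole)); print('band',*tri(band)); print('h sc+si',*tri(hole,(0,1)),'b',*tri(band,(0,1)))
for i,s in enumerate(S): print(s,w(s,*hole[i],.135))
o=get_obs(); M=R.from_euler('xyz',o['eef_rot']).as_matrix()
G=o['ee_pos']-.005*M[:,0]; print('expected band',G+.065*M[:,0],'tip',G+.135*M[:,0])
def handle_depth(): pass
# stem in wrist: axis column per row (grey/dark stem vs background) 
p=cv2.imread('pics/wrist_a.png').astype(int)
for v in range(196,222,4): 
    g=p[v,295:350].max(1); us=np.where(g<130)[0]+295; print(v,us.min() if len(us) else None,us.max() if len(us) else None)
E
```

```text
hole [ 0.6216 -0.1479  0.1324] [-0.2343 -0.1617  0.0447  0.0891  0.0753  0.0083]
band [ 0.6216 -0.1484  0.2246] [-0.3044 -0.0794 -0.1692  0.0221  0.1365 -0.0003]
h sc+si [ 0.6216 -0.1483  0.1327] [-0.1609 -0.107   0.1631  0.0626] b [ 0.6221 -0.1487  0.2246] [-0.072  -0.0473  0.0742  0.0288]
scene_a [ 0.6211 -0.15    0.135 ]
side_a [ 0.6188 -0.1503  0.135 ]
wrist_a [ 0.622  -0.1473  0.135 ]
expected band [ 0.6225 -0.1471  0.232 ] tip [ 0.623  -0.1472  0.162 ]
196 308 333
200 313 328
204 316 327
208 316 327
212 315 328
216 315 328
220 315 328
```

The stem and hole agree within about 1 mm. I'll descend most of the way, correcting for the small tool tilt.

```bash
python3 -m handwheel '[[[10,-0.1,0.1],0,1],[[20,-0.2,0.1],0,1],[[30,-0.3,0.1],0,1],[[40,-0.4,0.2],0,1],[[50,-0.4,0.2],0,1]]'; python3 -m handwheel '[[[10,-0.1,0],0,1],[[20,-0.2,0.1],0,1],[[30,-0.3,0.1],0,1],[[38,-0.3,0.2],0,1],[[38,-0.3,0.2],0,1]]'; python3 -c "
from h import *
print(get_obs()['force'],get_obs()['moment'])
trio('b',[.6216,-.148,.15]); to(.6216,-.1474,.195)"
```

```text
time_s: 15.0
ee_pos: [0.6219, -0.147, 0.2409]
eef_rot: [2.154, 1.564, -0.124]
force: [1.1, -0.7, -0.8]
grip_width: 0.0236
time_s: 15.5
ee_pos: [0.6214, -0.1469, 0.2015]
eef_rot: [2.217, 1.566, -0.061]
force: [0.5, 0.8, -1.1]
grip_width: 0.0239
[ 0.45134478  0.75907706 -1.13418614] [-0.01064358  0.12212621  0.02894863]
scene origin 326 176 [352.48424077 230.75875226]
side origin 342 157 [367.65753784 212.04288281]
wrist origin 270 114 [321.81787499 224.23939914]
shift [ 8.4 -0.1  0.5] spin None heading y -0.7071367999390723 q6 0.41693574111209025 xaxis [ 0.0076 -0.0011 -1.    ]
```

View pics/trio_b.png

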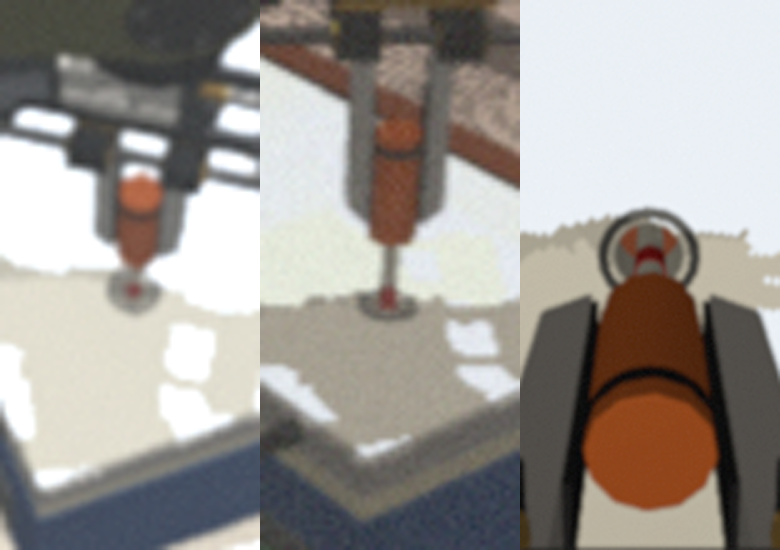

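The stem is visibly centred in the port in all three views, with the band a few mm high. I'll get its height from the depth of the handle's top disc against the lid, and from the red pixels.

```bash
cat > m.py <<'E'
from h import *
from scipy.optimize import least_squares
np.set_printoptions(precision=4,suppress=True)
def cloud(f):
    a=np.load(f'pics/{f}.npz'); d=a['d']; fx,fy,cx,cy=a['k'];E=a['E']
    V,U=np.mgrid[:400,:640]; return np.stack([(U-cx)/fx*d,(V-cy)/fy*d,d],-1)@E[:3,:3].T+E[:3,3],d
def meas(t):
    for n in ['wrist','scene','side']:
        f=f'{n}_{t}'; Q,d=cloud(f); p=cv2.imread(f'pics/{f}.png').astype(int)
        r=np.hypot(Q[...,0]-.6216,Q[...,1]-.1474*-1*-1) if 0 else np.hypot(Q[...,0]-.6216,Q[...,1]+.1474)
        org=(p[...,2]>p[...,0]+40)&(r<.03)&(d>0)&(Q[...,2]>.19); zt=np.percentile(Q[org][:,2],90); top=org&(abs(Q[...,2]-zt)<.004)
        lid=(r>.022)&(r<.05)&(abs(Q[...,2]-.136)<.01)
        zl=np.median(Q[lid][:,2]); zz=np.median(Q[top][:,2]); print(f,'top',Q[top].mean(0),top.sum(),'lid',zl,'band above lid mm',(zz-.095-zl)*1000)
        V,U=np.mgrid[:400,:640]; c=px(f,[.6216,-.1474,.138])
        red=(p[...,2]-p[...,1]>30)&(abs(p[...,1]-p[...,0])<16)&(abs(U-c[0])<8)&(abs(V-c[1])<12)
        wt=(p[...,2]-p[...,1])*red
        if red.any(): print('   red px',(U*wt).sum()/wt.sum(),(V*wt).sum()/wt.sum(),red.sum(),'predicted band@.135',px(f,[.6216,-.1475,.135]))
E
python3 -c "
from m import *
meas('b'); print(get_obs()['ee_pos'])"
```

```text
wrist_b top [ 0.622  -0.1466  0.238 ] 2069 lid 0.13568866520428866 band above lid mm 7.437188698752678
   red px 321.372343799556 214.37456390738978 78 predicted band@.135 [321.2548 216.428 ]
scene_b top [ 0.6189 -0.1496  0.2361] 38 lid 0.13524262286270405 band above lid mm 5.667812472263195
   red px 352.81737413622903 224.40375123395853 32 predicted band@.135 [352.1443 233.4597]
side_b top [ 0.6184 -0.1506  0.2355] 37 lid 0.13385792782084593 band above lid mm 6.923874160443128
   red px 367.44039735099335 210.98675496688742 9 predicted band@.135 [367.1929 216.9801]
[ 0.622  -0.1471  0.2034]
```

```bash
python3 -m handwheel '[[[2,0,0.1],0,1],[[4,0,0.2],0,1],[[6.5,-0.1,0.4],0,1],[[6.5,-0.1,0.4],0,1],[[6.5,-0.1,0.4],0,1]]'; python3 -c "
from m import *
trio('c',[.6216,-.148,.15]);meas('c'); print(get_obs()['ee_pos'],get_obs()['force'])"
```

```text
time_s: 16.15
ee_pos: [0.6216, -0.1473, 0.1968]
eef_rot: [2.143, 1.563, -0.135]
force: [-0.7, -0.4, -0.6]
grip_width: 0.0235
scene origin 326 176 [352.4842 230.7588]
side origin 342 157 [367.6575 212.0429]
wrist origin 270 117 [321.7326 227.0625]
wrist_c top [ 0.6218 -0.1469  0.2319] 2058 lid 0.13568449918229275 band above lid mm 1.3331278920807599
   red px 321.06432575981114 215.3148421363234 84 predicted band@.135 [321.1479 218.8983]
scene_c top [ 0.6189 -0.1497  0.2317] 39 lid 0.13496064247163986 band above lid mm 1.3949750305719266
   red px 353.12524654832345 225.1656804733728 32 predicted band@.135 [352.1443 233.4597]
side_c top [ 0.6174 -0.1514  0.2304] 31 lid 0.1338208830058245 band above lid mm 1.851464455046109
   red px 368.0417362270451 209.63272120200335 18 predicted band@.135 [367.1929 216.9801]
[ 0.6217 -0.1473  0.197 ] [-0.0949  1.1721 -0.9597]
```

View pics/trio_c.png

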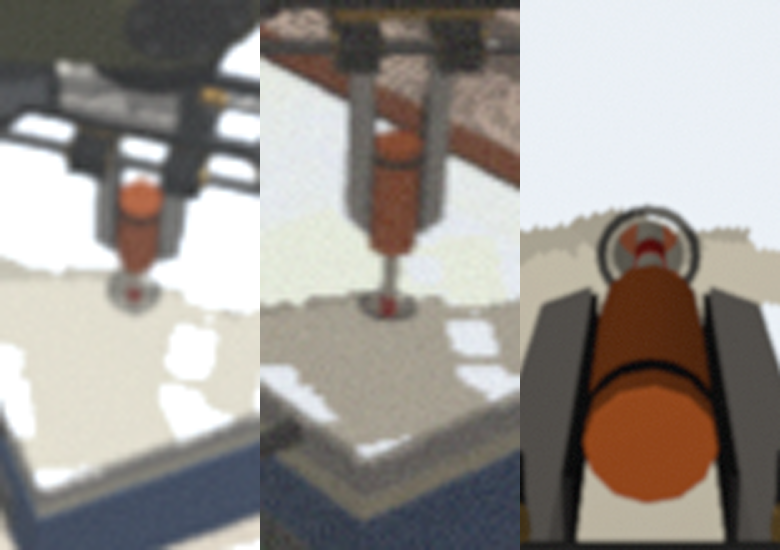

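Band and ring now coincide in the side view, both near (388,304), and all three depth checks say 1.3–1.9 mm high. One last small correction.

```bash
python3 -m handwheel '[[[1,0,0],0,1],[[1.5,0,0],0,1],[[1.5,0,0],0,1],[[1.5,0,0],0,1],[[1.5,0,0],0,1]]'; python3 -m handwheel '[[[0,0,0],0,1],[[0,0,0],0,1],[[0,0,0],0,1],[[0,0,0],0,1],[[0,0,0],0,1]]'; python3 -c "
from m import *
trio('d',[.6216,-.148,.15]);meas('d'); o=get_obs();print(o['ee_pos'],o['force'],R.from_euler('xyz',o['eef_rot']).as_matrix()[:,0])"
```

```text
time_s: 16.8
ee_pos: [0.6217, -0.1473, 0.1955]
eef_rot: [2.136, 1.563, -0.142]
force: [-0.2, 0.5, -0.9]
grip_width: 0.0234
time_s: 17.3
ee_pos: [0.6217, -0.1473, 0.1955]
eef_rot: [2.136, 1.563, -0.142]
force: [-0.3, 0.3, -2.0]
grip_width: 0.0239
scene origin 326 176 [352.4842 230.7588]
side origin 342 157 [367.6575 212.0429]
wrist origin 270 118 [321.712  227.8835]
wrist_d top [ 0.6218 -0.1469  0.2305] 2063 lid 0.13566459980143492 band above lid mm -0.0970945314560101
   red px 321.3812572759022 215.2884167636787 85 predicted band@.135 [321.124  219.6234]
scene_d top [ 0.6192 -0.15    0.23  ] 38 lid 0.13484260827801298 band above lid mm -0.1718362767812176
   red px 353.12833675564684 225.74024640657083 31 predicted band@.135 [352.1443 233.4597]
side_d top [ 0.6174 -0.1519  0.2288] 32 lid 0.13386427823357638 band above lid mm 0.096792251024852
   red px 367.3333333333333 208.40740740740742 18 predicted band@.135 [367.1929 216.9801]
[ 0.6217 -0.1473  0.1955] [-0.1949  0.0355 -1.1479] [ 0.0078 -0.0011 -1.    ]
```

```bash
python3 -c "
from station import *
hand_in()"
```

```text
the job is handed in; nothing more can be done
```

I shut the lid, took the probe from its stand and lowered its stem through the port. I handed in at about 17.5 s, still holding the probe; the hand-in gives no verdict.

- **Lid:** I pushed the handle bar down along its arc with the nearly closed fingertips. The force rose to about 25 N when the lid stopped. The lid top then measured flat at 0.135–0.136 m, so it is fully shut.
- **Probe:** I took the one in the wooden stand, the smallest of the three lookalikes. I lifted it about 200 mm clear and carried it across with its tip above the lid.
- **Band height:** depth from all three cameras put the middle of the red band within 0.2 mm of the lid's top surface.
- **Centring:** the stem was within about 1 mm of the port's centre by triangulation before I lowered it, and looked centred in all three views once it was in.
- **Contact:** no contact force appeared while lowering it, only the probe's own weight (about 1 N).

**Checks that disagreed or were weak:**
- The tool leans about 0.45° from vertical, so the probe probably does too.
- My automatic search for the red band's pixels picked up the orange handle, so I ignored it.
- The first triangulation put the band about 5 mm lower than the arm's own position did. The depth readings then agreed with the arm, so I used those.
- I kept clear of the cup, the jar and the tile, but did not measure them again at the end.

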